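# Shim out the end float of a shaft and hold it tight

### The arm

A 6-joint arm with a two-finger parallel gripper is mounted at the origin on a cart in front of the work surface, level with it; the furniture and walls round the work are solid. World frame = base frame: x ahead of the robot, y to its left, z up, the work surface at z = 0. Lengths are in m, angles in rad, forces in N, time in s.
With the tool pointing down it reaches from about 0.325 to 0.9 m from the base axis. Payload 6.1 kg.
Tool frame: the origin (TCP) lies midway between the tips of the shut fingers; the grasp point (between the pads) lies 19 mm behind it; x points along the fingers, y is the direction in which the jaws open and shut, and the axes are right-handed (so a half turn about x gives the same grasp; the last joint's range is limited). The gripper opens to 85 mm and grips with 20 to 120 N. Pads are 22 mm wide; open, the fingers measure 114 mm over their backs; the gripper's body (76 mm by 85 mm) begins 54 mm behind the grasp point. The pads swing forward as they close: fully open they stand 13 mm farther back than shut.
Start: joints at [-1.297, 0.22, 1.526, -0, 1.395, -0.126], TCP at [0.243, -0.576, 0.231] pointing down, gripper open.
Joint ranges: [-2.98, 2.98], [-0.91, 2.08], [0.09, 2.57], [-1.24, 4.39], [0.2, 2.65], [-2.68, 2.68]. Speed limits (rad/s): [2.57, 2.57, 3.01, 3.14, 3.14, 3.14].

### API

Orientations are given as [roll, pitch, yaw] about the fixed x, y, z axes, in that order (R = Rz(yaw) Ry(pitch) Rx(roll)).
In Python, from plant import movep, move_l, set_joints, gripper_to, hold, inverse_kinematics, observe, get_image, get_calibration, Unreachable, job_done gives the robot as it stands. Calls block until the motion is done:
- movep(position, orientation): joint-space move of the TCP to a pose.
- move_l(position, feed=0.15, rotation=None, max_force=None): straight line of the TCP; rotation=None keeps the orientation; feed is the mean speed in m/s. With max_force (N) it stops when the force on the tool has changed by that much, and returns True; else False.
- set_joints(angles): joint-space move.
- gripper_to(opening, f_grip=None): finger opening in m; f_grip is the grip in N (None keeps the last); returns when the fingers have stopped.
- hold(seconds).
- inverse_kinematics(position, orientation): joint angles nearest the present ones, or None.
- observe(): the state.
- get_image(name): name is "scene" or "top" or "wrist"; returns (picture, depth): 420x560x3 uint8, red, green, blue; 420x560 float32, m along the optical axis (not along the pixel's ray), 0 where there is no reading.
- get_calibration(name): a dict with "intrinsics" (3x3 intrinsics, pixels), "dist_coeffs" ([k1, k2, p1, p2, k3] as OpenCV has them; the pictures are not rectified), "world_from_camera" (4x4, takes a point from camera to world coordinates). Camera axes: x right, y down, z forward; pixel columns grow to the right and rows downward; lengths in m; the calibration is good to about 2 mm. A picture is of the moment at which its call begins: read the wrist's pose just before it. get_calibration takes no time and is no camera call; for the wrist camera it gives the pose at the moment of the call.
A pose or a line that the arm cannot do raises Unreachable and nothing moves.
- job_done(): hands the job in, once; it reports no verdict.
The state is a dict: "time_s": time; "q": joint angles; "joint_velocities": joint speeds; "joint_torque": joint torques, N m; "eef_pos": TCP position; "tcp_rot": TCP orientation; "ft_force": force on the tool from outside, world axes, zero at the start; "torque": the same for the moment, N m; "opening": finger opening in m.
Only numpy, scipy, OpenCV 4.12 (cv2) and the standard library are available. Lean on these libraries where they do the work, as an engineer would, in place of code of your own. Each camera call takes 0.05 s, during which the arm holds its last target. There are 200 camera calls.

### The job

Take up the end float in the shaft rig: first push the shaft's thrust plate back, away from the jaw, until you feel it seat firmly on the hidden shoulder. Then stand spacer blocks upright and square in the gap between thrust plate and jaw, as many as it takes, so that the sprung jaw, pushed in by its red knob, pinches the stack against the seated plate clearly before it reaches its own end stop; leave any spacer you do not need standing on the bench. Finish while holding: keep pushing the jaw firmly on the stack with the gripper, touching no spacer or plate, and do not disturb the grease tin, bearing and gear.

Things in the scene. Friction and masses are not known exactly. Their poses are not given: they have to be found in the camera images.
- rig: end-float rig bolted to the bench, grey base 290 x 116 x 12 mm, x = -135 to +155 mm. Origin on the bench surface on its centre line; x points from jaw to shaft housing (away from the robot), y left, z up. Green housing: x = +66 to +150 mm, top 58 mm above the bench; dark spring bracket: x = -125 to -99 mm, top 44 mm.
- lane (a point): centre of the lane's floor, 12 mm straight above the rig's origin, same axes. Two low guide lips, 62 mm apart inside, run along it at 7 mm height. The spacers stand on this floor, between the jaw's face (x = -35 mm when drawn back) and the thrust plate's face.
- jaw: steel jaw sliding along the rig's x: 45 mm long, 50 mm wide, top 42.5 mm above the bench; on its middle a round red grip knob, 14 mm diameter, top 74 mm above the bench. Origin: centre of its underside below the knob, 12 mm above the bench. A spring draws it back to x = -57.5 mm in the rig's frame with 3 N (4.5 N when pushed in); it can be pushed in 24 mm.
- jaw_face (a point): centre of the jaw's pressing face, 22.5 mm ahead of the jaw's origin. In the rig's x: -35 mm drawn back, -11 mm at the jaw's own end stop. If it gets within 2 mm of that stop when pushed, the stack counts as loose and one more spacer is needed; there is room for one more whenever it gets within 4 mm.
- thrust_plate: aluminium plate on the floating shaft: 16 mm thick along the rig's x, 50 mm wide, top 42.5 mm above the bench; on its middle a brass grip pin, 12 mm diameter, top 74 mm above the bench. Origin: centre of its underside below the pin, 12 mm above the bench. It slides along the rig's x with about 2 N of friction and stays where it is left.
- plate_face (a point): centre of the thrust plate's face to the jaw, 8 mm from the plate's origin along the rig's -x. It starts 8 to 15 mm short of its seat, a rigid shoulder hidden in the housing that differs from run to run: when seated this face is somewhere between -5 and +17 mm in the rig's x. A push of 8 N or more makes sure it is seated.
- spacer_1_center (a point): dark metal spacer block, loose, upright on the bench, one of three alike: 16 (x) x 50 (y) x 30 mm high with a brass grip pin, 12 mm diameter, rising 32 mm from the middle of its top (62 mm in all), 70 to 120 g. Point: on the pin's axis, half-way up (31 mm above its underside); x through the 16 mm thickness, z up.
- spacer_2_center (a point): dark metal spacer block, loose, upright on the bench, one of three alike: 16 (x) x 50 (y) x 30 mm high with a brass grip pin, 12 mm diameter, rising 32 mm from the middle of its top (62 mm in all), 70 to 120 g. Point: on the pin's axis, half-way up (31 mm above its underside); x through the 16 mm thickness, z up.
- spacer_3_center (a point): dark metal spacer block, loose, upright on the bench, one of three alike: 16 (x) x 50 (y) x 30 mm high with a brass grip pin, 12 mm diameter, rising 32 mm from the middle of its top (62 mm in all), 70 to 120 g. Point: on the pin's axis, half-way up (31 mm above its underside); x through the 16 mm thickness, z up.
- grease_tin: yellow and black grease tin, 68 mm diameter, 60 mm high, standing on the bench; origin under its centre. Leave alone.
- bearing: ball bearing, 52 mm diameter, 15 mm high, lying on the bench; origin under its centre. Leave alone.
- gear: dark spur gear, 48 mm diameter, 20 mm high, lying on the bench; origin under its centre. Leave alone.

How it is judged:
On the way:
1. the gripper has pushed the thrust plate back onto its seat (within 1.5 mm) while all spacers still stand on the bench (value of joint thrust_plate above 0.0185 m and contact force between the fingers and thrust_plate above 1 N and height (world z) of each of spacer_1_center, spacer_2_center, spacer_3_center below 0.035 m), for 0.1 s.
At the end, for the whole second after the job is handed in: Stack pressed on plate and jaw with over 3 N, fingers push the jaw with over 3 N, jaw 2 mm or more short of its end stop; robot touches no spacer or plate; spacers still, either upright on the bench or in the lane (tilt < 0.1, square within 0.15 rad, 12 mm of centre line) ((contact force between thrust_plate and spacer_1 above 3 N or contact force between thrust_plate and spacer_2 above 3 N or contact force between thrust_plate and spacer_3 above 3 N) and (contact force between jaw and spacer_1 above 3 N or contact force between jaw and spacer_2 above 3 N or contact force between jaw and spacer_3 above 3 N) and x of jaw in the frame of rig below -0.0355 m and contact force between the fingers and jaw above 3 N and contact force between each of the arm, the fingers and spacer_1 below 0.3 N and contact force between each of the arm, the fingers and spacer_2 below 0.3 N and contact force between each of the arm, the fingers and spacer_3 below 0.3 N and contact force between the fingers and thrust_plate below 0.3 N and ((y of spacer_1_center in the frame of rig between -0.012 and 0.012 m and x of spacer_1_center in the frame of rig between -0.03 and 0.04 m and angle between the x axis of spacer_1_center and the x axis of rig, either way round below 0.15 rad and angle between spacer_1_center's own z axis and vertical below 0.1 rad and height (world z) of spacer_1_center between 0.04 and 0.047 m) or (height (world z) of spacer_1_center below 0.035 m and angle between spacer_1_center's own z axis and vertical below 0.1 rad)) and ((y of spacer_2_center in the frame of rig between -0.012 and 0.012 m and x of spacer_2_center in the frame of rig between -0.03 and 0.04 m and angle between the x axis of spacer_2_center and the x axis of rig, either way round below 0.15 rad and angle between spacer_2_center's own z axis and vertical below 0.1 rad and height (world z) of spacer_2_center between 0.04 and 0.047 m) or (height (world z) of spacer_2_center below 0.035 m and angle between spacer_2_center's own z axis and vertical below 0.1 rad)) and ((y of spacer_3_center in the frame of rig between -0.012 and 0.012 m and x of spacer_3_center in the frame of rig between -0.03 and 0.04 m and angle between the x axis of spacer_3_center and the x axis of rig, either way round below 0.15 rad and angle between spacer_3_center's own z axis and vertical below 0.1 rad and height (world z) of spacer_3_center between 0.04 and 0.047 m) or (height (world z) of spacer_3_center below 0.035 m and angle between spacer_3_center's own z axis and vertical below 0.1 rad)) and linear speed of each of spacer_1, spacer_2, spacer_3 below 0.01 m/s); the arm keeps its last pose, push and grip.
It fails at once if the grease tin is disturbed (moved by more than 20 mm) (distance of grease_tin from where it was at the start of the episode above 0.02 m).
It fails at once if the bearing is disturbed (moved by more than 20 mm) (distance of bearing from where it was at the start of the episode above 0.02 m).
It fails at once if the gear is disturbed (moved by more than 20 mm) (distance of gear from where it was at the start of the episode above 0.02 m).
It fails at once if a spacer falls over (angle between any of spacer_1_center, spacer_2_center, spacer_3_center's own z axis and vertical above 0.6 rad).
It also fails if it takes over 72 s, if anything falls off the work surface, if the arm or the gripper's body presses on something with over 40 N, if the wrist force passes 120 N, or if a joint passes its speed limit or range.

## Working session

There is one attempt and no reset: what is moved stays moved. The work goes in short steps, each a Python script; the robot and the scene stay as the last script left them, time stands still between calls to the robot, and variables do not carry over. Pictures are saved under pics/ and viewed, about 8 in all and at most 12, crops included, and the job is handed in when it is done.

```bash
ls; mkdir -p pics; python3 - <<'E'
from plant import *
import cv2, numpy as np
for n in ("top","scene"):
    im,d=get_image(n); cv2.imwrite(f"pics/{n}0.png",im[:,:,::-1]); np.savez(f"pics/{n}0.npz",im=im,d=d)
    c=get_calibration(n); print(n,np.round(c["intrinsics"],1).tolist(),c["dist_coeffs"],np.round(c["world_from_camera"],4).tolist())
o=observe();print(o["time_s"],o["tcp_rot"],o["ft_force"])
E
```

```text
pics
top [[393.3, 0.0, 277.4], [0.0, 393.3, 217.4], [0.0, 0.0, 1.0]] [0.00841006 0.         0.         0.         0.        ] [[0.0051, -0.9801, 0.1984, 0.3032], [-0.9999, -0.0019, 0.0161, 0.01], [-0.0154, -0.1984, -0.98, 1.0132], [0.0, 0.0, 0.0, 1.0]]
scene [[415.9, 0.0, 278.1], [0.0, 415.9, 205.0], [0.0, 0.0, 1.0]] [0.00216328 0.         0.         0.         0.        ] [[-0.8989, -0.1881, 0.3958, 0.1175], [-0.4381, 0.3706, -0.8189, 0.7652], [0.0074, -0.9095, -0.4156, 0.4512], [0.0, 0.0, 0.0, 1.0]]
0.1 [-1.6908835   1.56905658  1.85047343] [ 0.23137118  1.08022585 -0.14381687]
```

View pics/top0.png

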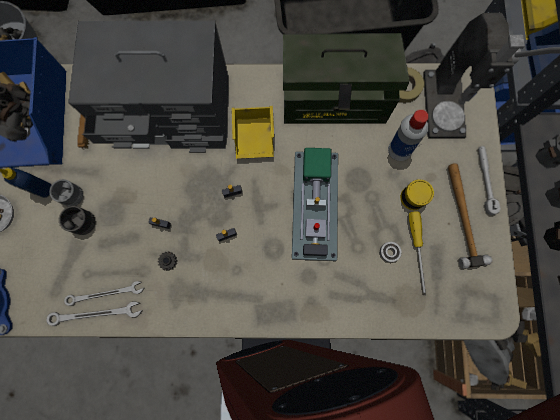

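View pics/scene0.png

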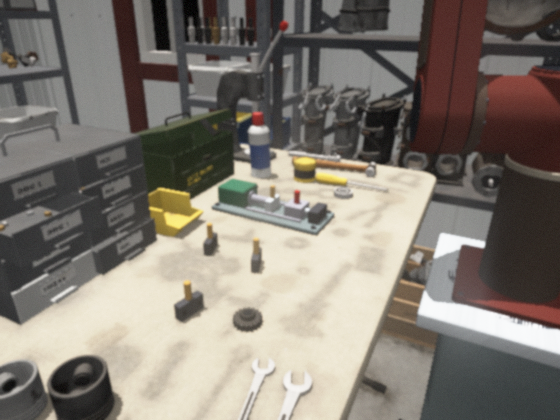

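The top view shows the rig around (315,205): knob (317,226), plate pin (317,201). The spacers are at (232,190), (160,222) and (227,235), and the gear at (168,260). The scene view agrees.

```bash
cat > h.py <<'E'
import cv2, numpy as np
from plant import *
def ray(c,uv,z):
    p=cv2.undistortPoints(np.array(uv,float).reshape(-1,1,2),c["intrinsics"],np.array(c["dist_coeffs"]))[:,0]
    T=np.array(c["world_from_camera"]); d=np.c_[p,np.ones(len(p))]@T[:3,:3].T
    return T[:3,3]+d*((z-T[2,3])/d[:,2])[:,None]
def cloud(c,d):
    v,u=np.mgrid[0:420,0:560]
    p=cv2.undistortPoints(np.stack([u,v],-1).reshape(-1,1,2).astype(float),c["intrinsics"],np.array(c["dist_coeffs"])).reshape(420,560,2)
    P=np.concatenate([p*d[...,None],d[...,None]],-1); T=np.array(c["world_from_camera"])
    return P@T[:3,:3].T+T[:3,3]
def blobs(m,amin=5):
    n,l,s,ce=cv2.connectedComponentsWithStats(m.astype(np.uint8))
    return [(l==i,ce[i],s[i]) for i in range(1,n) if s[i][4]>=amin]
E
python3 - <<'E'
from h import *
f=np.load("pics/top0.npz"); im,d=f["im"],f["d"]; c=get_calibration("top"); P=cloud(c,d)
hsv=cv2.cvtColor(im,cv2.COLOR_RGB2HSV); H,S,V=[hsv[...,i].astype(int) for i in range(3)]
def rep(n,m,z,amin=5):
    for b,ce,s in blobs(m,amin):
        if 140<ce[0]<450 and 140<ce[1]<290:
            print(n,ce.round(1),s.tolist(),"ray",ray(c,ce,z)[0].round(4),"depth med",np.median(P[b],0).round(3),"zmax",P[b][:,2].max().round(3))
rep("red",((H<6)|(H>174))&(S>140)&(V>90),.074)
rep("brass",(H>10)&(H<24)&(S>140)&(V>80),.062,4)
rep("green",(H>60)&(H<90)&(S>100),.058,50)
m=(P[...,2]>.02)&(P[...,2]<.036)
rep("blk",m,.03,15)
b=(P[...,2]>.006)&(P[...,2]<.09); b[:,:285]=0;b[:,345:]=0;b[:140]=0;b[275:]=0
q=P[b][:,:2]; r=cv2.minAreaRect((q*1000).astype(np.float32)); print("rect",r)
E
```

```text
red [316.7 225.1] [314, 223, 6, 5, 22] ray [ 0.4743 -0.0699  0.074 ] depth med [ 0.474 -0.071  0.074] zmax 1.013
brass [229.7 186.5] [228, 185, 4, 4, 14] ray [0.5746 0.1458 0.062 ] depth med [0.575 0.145 0.062] zmax 0.065
brass [317.1 198.6] [315, 197, 5, 4, 13] ray [ 0.5436 -0.0729  0.062 ] depth med [ 0.54  -0.072  0.074] zmax 0.078
brass [153.9 219.5] [152, 218, 5, 4, 15] ray [0.4899 0.3314 0.062 ] depth med [0.491 0.331 0.063] zmax 1.013
brass [223.6 231.6] [222, 230, 4, 4, 15] ray [0.4599 0.1575 0.062 ] depth med [0.459 0.157 0.061] zmax 0.066
brass [315.2 243.2] [313, 243, 5, 2, 6] ray [ 0.4319 -0.0666  0.062 ] depth med [ 0.436 -0.069  0.038] zmax 0.043
green [316.8 163.3] [303, 148, 28, 34, 839] ray [ 0.637  -0.0738  0.058 ] depth med [ 0.638 -0.074  0.057] zmax 1.013
blk [253.4 153.2] [235, 132, 39, 27, 187] ray [0.6749 0.0904 0.03  ] depth med [0.672 0.092 0.026] zmax 0.036
blk [199.  144.3] [168, 135, 59, 12, 137] ray [0.6998 0.2356 0.03  ] depth med [0.699 0.235 0.029] zmax 0.036
blk [159.8 140.6] [155, 140, 11, 3, 22] ray [0.7104 0.3407 0.03  ] depth med [0.711 0.341 0.0
[... 662 characters left out ...]
 0.533 -0.065  0.03 ] zmax 0.036
blk [416.3 226.4] [409, 211, 14, 36, 272] ray [ 0.4797 -0.3245  0.03  ] depth med [ 0.484 -0.326  0.025] zmax 0.031
blk [159.4 222.7] [149, 217, 21, 11, 99] ray [0.4877 0.3274 0.03  ] depth med [0.487 0.324 0.029] zmax 0.035
blk [225.7 234.2] [216, 228, 20, 13, 111] ray [0.4586 0.1569 0.03  ] depth med [0.459 0.154 0.029] zmax 0.035
blk [314.9 238.8] [306, 237, 19, 7, 44] ray [ 0.4475 -0.0687  0.03  ] depth med [ 0.449 -0.069  0.032] zmax 0.036
blk [319. 255.] [312, 255, 15, 1, 15] ray [ 0.4065 -0.0783  0.03  ] depth med [ 0.407 -0.078  0.028] zmax 0.033
rect ((540.7946166992188, -72.13177490234375), (116.13053894042969, 288.0609436035156), 88.16683197021484)
```

```bash
python3 - <<'E'
from h import *
for e in (-0.03,3.11):
    for p in ([.53,-.07,.25],[.575,.145,.2],[.49,.33,.2],[.46,.157,.2]):
        q=inverse_kinematics(p,[0,np.pi/2,e]); print(e,p,None if q is None else np.round(q,2))
gripper_to(0.06,40)
movep([.45,-.07,.25],[0,np.pi/2,3.11]); print(observe()["time_s"])
c=get_calibration("wrist"); im,d=get_image("wrist"); np.savez("pics/w1.npz",im=im,d=d,T=c["world_from_camera"]); cv2.imwrite("pics/w1.png",im[:,:,::-1])
movep([.42,.157,.25],[0,np.pi/2,3.11])
c2=get_calibration("wrist"); im2,d=get_image("wrist"); np.savez("pics/w2.npz",im=im2,d=d,T=c2["world_from_camera"])
print(observe()["time_s"],np.round(c2["world_from_camera"],3).tolist(),c2["intrinsics"],c2["dist_coeffs"])
cv2.imwrite("pics/w12.png",cv2.resize(np.vstack([im,im2]),(448,600)if 0 else (400,600))[:,:,::-1])
cv2.imwrite("pics/w2.png",im2[:,:,::-1])
E
```

```text
-0.03 [0.53, -0.07, 0.25] [-0.28 -0.01  1.74  0.    1.41 -1.82]
-0.03 [0.575, 0.145, 0.2] [ 0.11  0.17  1.65 -0.    1.33 -1.43]
-0.03 [0.49, 0.33, 0.2] [ 0.46  0.16  1.65 -0.    1.33 -1.08]
-0.03 [0.46, 0.157, 0.2] [ 0.17 -0.09  1.91 -0.    1.32 -1.37]
3.11 [0.53, -0.07, 0.25] [-0.28 -0.01  1.74 -0.    1.41  1.32]
3.11 [0.575, 0.145, 0.2] [0.11 0.17 1.65 0.   1.33 1.72]
3.11 [0.49, 0.33, 0.2] [0.46 0.16 1.65 0.   1.33 2.06]
3.11 [0.46, 0.157, 0.2] [ 0.17 -0.09  1.91  0.    1.32  1.77]
2.45
3.4667 [[-0.033, -0.947, -0.32, 0.502], [-0.999, 0.031, 0.009, 0.153], [0.001, 0.32, -0.948, 0.394], [0.0, 0.0, 0.0, 1.0]] [[292.41748836   0.         277.75158575]
 [  0.         292.41748836 207.92360079]
 [  0.           0.           1.        ]] [-0.04967806  0.          0.          0.          0.        ]
```

View pics/w1.png

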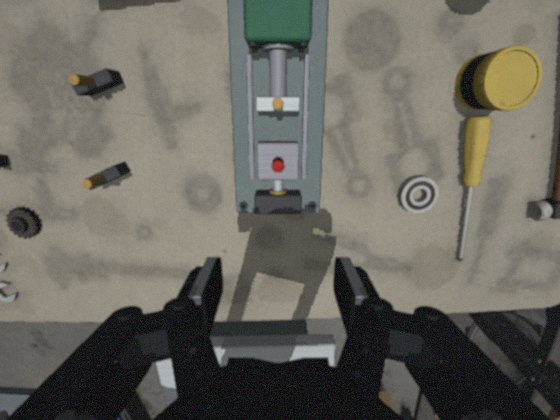

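View pics/w2.png

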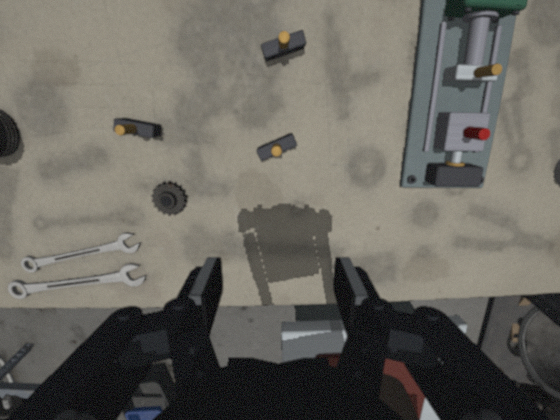

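```bash
python3 - <<'E'
from h import *
for n in ("w1","w2"):
    f=np.load(f"pics/{n}.npz"); im,d=f["im"],f["d"]; c=dict(get_calibration("wrist")); c["world_from_camera"]=f["T"]; P=cloud(c,d)
    hsv=cv2.cvtColor(im,cv2.COLOR_RGB2HSV); H,S,V=[hsv[...,i].astype(int) for i in range(3)]
    roi=np.zeros(d.shape,bool); roi[:215]=1; z=P[...,2]
    def rep(t,m,h):
        for b,ce,s in blobs(m&roi,8):
            if s[4]>400: continue
            print(n,t,ce.round(1),s[4],"ray",ray(c,ce,h)[0].round(4),"med",np.median(P[b],0).round(4))
    rep("red",((H<6)|(H>174))&(S>140)&(V>90)&(z>.068),.074)
    br=(H>10)&(H<24)&(S>140)
    rep("plpin",br&(z>.068)&(z<.08),.074)
    rep("pin",br&(z>.056)&(z<.067),.062)
    for b,ce,s in blobs((z>.025)&(z<.035)&(V<110)&roi&~br,40):
        q=np.c_[np.nonzero(b)[::-1]]; w=ray(c,q,.03)[:,:2]
        r=cv2.minAreaRect((w*1000).astype(np.float32)); e=np.linalg.eigh(np.cov(w.T))[1][:,1]
        print(n,"blk",ce.round(),s[4],"rect",np.round(r[0],1),np.round(r[1],1),round(r[2],1),"long axis deg",np.degrees(np.arctan2(e[1],e[0])).round(1))
    if n=="w1":
        # base long edges: per-row first/last pixel above 6 mm
        L=[];R=[]
        for v in range(20,200,4):
            m=np.nonzero((z[v]>.007)&(z[v]<.09)&(np.arange(560)>200)&(np.arange(560)<350))[0]
            L.append((m[0],v));R.append((m[-1],v))
        for E in (L,R):
            w=ray(c,E,.012)[:,:2]; vx,vy,x,y=cv2.fitLine((w*1000).astype(np.float32),cv2.DIST_HUBER,0,.01,.01).ravel()
            s=vy/vx; print("edge yaw",np.arctan(s),"y at x=530:",y+s*(530-x))
E
```

```text
w1 red [277.6 165.2] 96 ray [ 0.4736 -0.0715  0.074 ] med [ 0.4739 -0.0718  0.0746]
w1 blk [473.  83.] 290 rect [ 556.  -310.7] [64.4 29.8] 11.6 long axis deg -172.5
w1 blk [96. 81.] 466 rect [573.1 143.1] [16.9 52.2] 15.8 long axis deg 110.3
w1 blk [278. 142.] 40 rect [494.2 -72.1] [47.7  0. ] 88.1 long axis deg 88.1
w1 blk [109. 175.] 282 rect [459.  154.1] [16.1 51.6] 21.2 long axis deg 118.4
w1 blk [265. 191.] 41 rect [432.3 -53. ] [ 4.5 23.8] 8.4 long axis deg 95.9
w1 blk [556. 209.] 76 rect [ 394.6 -453.1] [18.9 11.8] 16.1 long axis deg -166.1
edge yaw -0.034949135 y at x=530: -16.041006
edge yaw -0.03599431 y at x=530: -130.49007
w2 red [483.4 133.5] 98 ray [ 0.4726 -0.0708  0.074 ] med [ 0.4727 -0.0701  0.0752]
w2 blk [463.  28.] 317 rect [585.8 -60.8] [70.6 25.1] 25.6 long axis deg -154.4
w2 blk [283.  45.] 595 rect [572.8 145. ] [17.6 50.4] 16.4 long axis deg 105.2
w2 blk [451.  74.] 82 rect [535.7 -51.3] [20.5 12.2] 36.1 long axis deg -159.8
w2 blk [441. 131.] 159 rect [472.8 -46.7] [ 6.  44.4] 86.7 long axis deg 176.7
w2 blk [138. 127.] 369 rect [488.1 328.5] [50.8 16.8] 76.9 long axis deg 70.0
w2 blk [  2. 139.] 132 rect [483.9 504.5] [ 8.3 39.4] 72.0 long axis deg 163.0
w2 blk [277. 146.] 422 rect [458.  156.4] [16.4 49.2] 21.4 long axis deg 110.5
w2 blk [437. 168.] 134 rect [430.  -49.8] [19.1 48.7] 51.4 long axis deg 133.9
```

w1 and w2: the rig yaw is -0.0355, with its origin at about (.531, -.0733). Knob, base edges and top view agree to 2 mm. The spacers are A (.573,.145) at 16°, B (.458,.156) at 21° and C (.488,.329) at -13°. Now I'll seat the plate.

```bash
cat >> h.py <<'E'
YAW=-.0355; O=np.array([.531,-.0733]); R2=np.array([[np.cos(YAW),-np.sin(YAW)],[np.sin(YAW),np.cos(YAW)]])
def rig(x,y,z): return [*(O+R2@[x,y]),z]
def torig(p): return R2.T@(np.array(p)[:2]-O)
E0=np.pi+YAW
def ori(e=E0): return [0,np.pi/2,e]
def st(t=""):
    o=observe(); print(t,"t",round(o["time_s"],2),"rig",torig(o["eef_pos"]).round(4),"z",round(o["eef_pos"][2],4),"F",np.round(o["ft_force"],1),"op",round(o["opening"],4)); return o
E
python3 - <<'E'
from h import *
gripper_to(0)
movep(rig(-.016,0,.12),ori()); st("above")
print(move_l(rig(-.016,0,.050),.15,max_force=10)); st("down")
print(move_l(rig(.008,0,.050),.03,max_force=6) if 0 else move_l(rig(.03,0,.050),.03,max_force=14)); st("push"); hold(.3); st("held")
c=get_calibration("wrist"); im,d=get_image("wrist"); np.savez("pics/w3.npz",im=im,d=d,T=c["world_from_camera"]); cv2.imwrite("pics/w3.png",im[:,:,::-1])
E
```

```text
above t 5.15 rig [-0.0157  0.0007] z 0.1206 F [ 0.4 -0.1 -0.3] op 0.0001
False
down t 5.77 rig [-0.0154  0.0005] z 0.0509 F [ 0.1 -0.7 -0.2] op -0.0002
True
push t 6.6 rig [0.0036 0.0002] z 0.0492 F [-0.3  0.9 -0.1] op -0.0002
held t 6.9 rig [0.0028 0.0004] z 0.0489 F [-0.2  0.2  0.1] op 0.0002
```

View pics/w3.png

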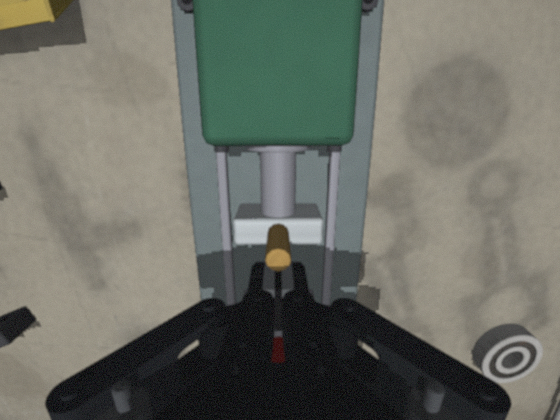

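w3: fingers just behind the pin (pin top at (278,262)). The force has dropped to 0, so that stop was probably the first touch. I'll push again, more slowly.

```bash
python3 - <<'E'
from h import *
c=dict(get_calibration("wrist")); f=np.load("pics/w3.npz"); c["world_from_camera"]=f["T"]
print("pin rig",torig(ray(c,[278,262],.074)[0]))
for k in range(4):
    p=torig(observe()["eef_pos"])
    r=move_l(rig(p[0]+.012,0,.050),.012,max_force=11); st(f"push {r}"); hold(.2); o=st("held")
    if abs(o["ft_force"][0])>8: break
E
```

```text
pin rig [ 1.85690488e-02 -3.44685254e-05]
push True t 7.41 rig [0.0034 0.0004] z 0.0485 F [ 0.7 -0.3  0.2] op -0.0002
held t 7.61 rig [0.0029 0.0006] z 0.048 F [-0.2 -0.3 -0.5] op -0.0001
push True t 8.07 rig [0.0032 0.0007] z 0.0476 F [0.1 0.1 0.1] op 0.0002
held t 8.28 rig [0.0028 0.0008] z 0.0471 F [-0.6  0.1  0.2] op -0.0
push True t 8.77 rig [0.003  0.0009] z 0.0467 F [-0.5  0.3 -0.3] op -0.0002
held t 8.97 rig [0.0026 0.0011] z 0.0462 F [0.3 0.8 0.3] op -0.0001
push True t 9.49 rig [0.0028 0.0012] z 0.0458 F [ 0.4  1.3 -0.6] op -0.0001
held t 9.69 rig [0.0024 0.0013] z 0.0453 F [-0.   0.  -0.1] op -0.0001
```

Each push stops at the same spot, 3.4 mm, so the plate is seated. The guarded stop then backs off, so I'll press with small position steps to hold the force, which also shows the stiffness.

```bash
python3 - <<'E'
from h import *
move_l(rig(.000,0,.052),.05)
for x in (.003,.004,.005,.006,.007,.008):
    move_l(rig(x,0,.051),.02); hold(.15); o=st(x)
    if o["ft_force"][0]<-12: break
hold(.3); st("end")
E
```

```text
0.003 t 10.44 rig [0.003 0.   ] z 0.0509 F [-0.5 -1.5  0.8] op -0.0003
0.004 t 10.84 rig [0.0033 0.0001] z 0.0508 F [-5.4 -0.2  2.5] op 0.0003
0.005 t 11.24 rig [0.0034 0.0001] z 0.0507 F [-9.2 -0.5  6.1] op 0.0001
0.006 t 11.64 rig [0.0034 0.    ] z 0.0507 F [-12.4  -0.6   8.3] op -0.0004
end t 11.94 rig [0.0035 0.0001] z 0.0507 F [-12.5  -0.2   8.6] op 0.0002
```

Seated with 12 N held. The plate's face is at about 10.6 mm, so two spacers put the jaw face near -21 mm, 10 mm short of its stop, and a third would not fit. Next, place spacer A.

```bash
cat >> h.py <<'E'
def pick(xy,a):
    e=np.pi+a
    gripper_to(.05)
    movep([*xy,.13],ori(e)); print("hit",move_l([*xy,.036],.12,max_force=10)); st("at"); gripper_to(0,60); st("grip")
    move_l([*xy,.17],.15); return st("lift")
def place(x):
    movep(rig(x,0,.17),ori()); st("over")
    move_l(rig(x,0,.058),.12,max_force=15); print("floor",move_l(rig(x,0,.0465),.03,max_force=6)); st("set")
E
python3 - <<'E'
from h import *
move_l(rig(-.004,0,.051),.1); move_l(rig(-.004,0,.13),.2)
pick((.5735,.1450),np.radians(16.2))
place(0.0)
c=get_calibration("wrist"); im,d=get_image("wrist"); np.savez("pics/w4.npz",im=im,d=d,T=c["world_from_camera"]); cv2.imwrite("pics/w4.png",im[:,:,::-1])
E
```

```text
hit False
at t 15.09 rig [0.0355 0.2196] z 0.0368 F [1.1 0.8 0.8] op 0.0499
grip t 15.53 rig [0.0354 0.2199] z 0.037 F [-0.5 -0.2  5.8] op 0.0095
lift t 16.57 rig [0.0338 0.2195] z 0.1685 F [-0.   0.2 -0.7] op 0.0098
over t 17.47 rig [0.0001 0.0008] z 0.1697 F [ 0.8  0.4 -0.6] op 0.0096
floor True
set t 18.92 rig [ 0.0007 -0.0002] z 0.049 F [-0.2 -0.6  5. ] op 0.0101
```

View pics/w4.png

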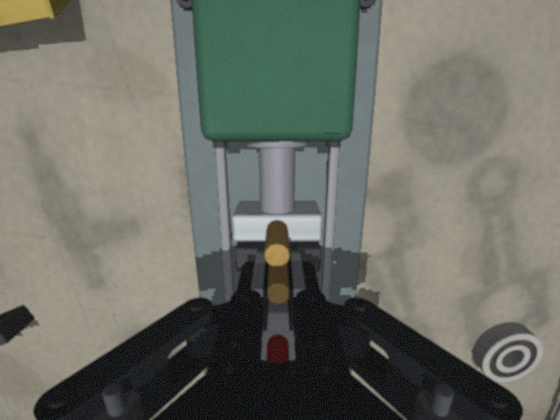

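w4: spacer A is in the lane, its pin at (278,292) just behind the plate pin at (278,255). The floor was felt at the expected height. Release it and do B.

```bash
python3 - <<'E'
from h import *
gripper_to(.04); st("rel"); move_l(rig(0.0005,0,.17),.15)
pick((.4585,.1560),np.radians(21.3))
place(-.0205)
gripper_to(.04); st("rel"); move_l(rig(-.0205,0,.15),.15); movep(rig(-.09,0,.2),ori())
c=get_calibration("wrist"); im,d=get_image("wrist"); np.savez("pics/w5.npz",im=im,d=d,T=c["world_from_camera"]); cv2.imwrite("pics/w5.png",im[:,:,::-1]); st()
E
```

```text
rel t 19.37 rig [-0.0004  0.0001] z 0.0479 F [ 0.4 -0.  -0.4] op 0.04
hit False
at t 22.48 rig [-0.0798  0.2266] z 0.0367 F [ 0.1 -0.  -0.1] op 0.0498
grip t 22.93 rig [-0.08    0.2268] z 0.0366 F [ 0.1 -0.   2.5] op 0.01
lift t 23.97 rig [-0.0814  0.2264] z 0.1688 F [ 0.5  0.3 -1.6] op 0.0099
over t 24.9 rig [-0.021   0.0009] z 0.1693 F [-0.7  0.9 -0.3] op 0.0097
floor True
set t 26.36 rig [-0.0198 -0.0001] z 0.0487 F [0.1 1.3 4.8] op 0.0102
rel t 26.76 rig [-0.0209  0.0002] z 0.0476 F [ 0.3  0.4 -0.7] op 0.0399
 t 28.07 rig [-0.0902  0.0001] z 0.199 F [-0.6 -0.2 -0.2] op 0.04
```

View pics/w5.png

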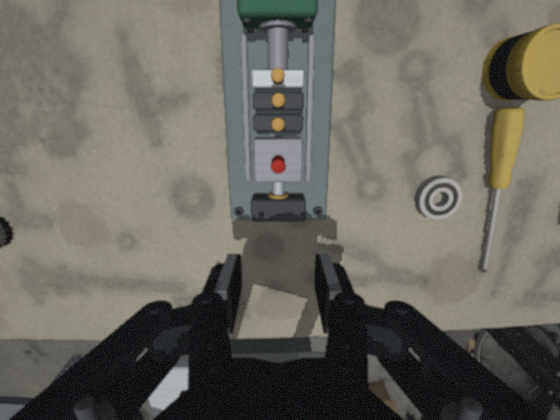

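w5: both spacers stand square and centred in the lane, pins at (278,100) and (278,125) between plate (278,76) and jaw (278,165). Now push the jaw.

```bash
python3 - <<'E'
from h import *
gripper_to(0,60)
movep(rig(-.085,0,.12),ori()); print(move_l(rig(-.085,0,.053),.12,max_force=10)); st("down")
for x in [-.078,-.074,-.070,-.067,-.065,-.063,-.062,-.061,-.060,-.059,-.058,-.057,-.056,-.055,-.054,-.053]:
    move_l(rig(x,0,.053),.02); hold(.15); o=st(x)
    if o["ft_force"][0]<-16: break
hold(.5); st("end")
c=get_calibration("wrist"); im,d=get_image("wrist"); cv2.imwrite("pics/w6.png",im[:,:,::-1]); np.savez("pics/w6.npz",T=c["world_from_camera"])
im,d=get_image("top"); cv2.imwrite("pics/top6.png",cv2.resize(im[130:290,130:440],None,fx=2.4,fy=2.4,interpolation=cv2.INTER_CUBIC)[:,:,::-1])
E
```

```text
False
down t 29.67 rig [-0.0839 -0.0003] z 0.0543 F [-0.2 -0.3  0.1] op -0.0003
-0.078 t 30.32 rig [-0.0781  0.    ] z 0.0529 F [-0.4 -0.8 -0.5] op -0.0001
-0.074 t 30.82 rig [-0.0745  0.0001] z 0.0528 F [-3.   0.4  0.1] op -0.0001
-0.07 t 31.32 rig [-0.0702  0.0001] z 0.0528 F [-2.8  1.1 -1.3] op 0.0003
-0.067 t 31.77 rig [-0.0671  0.0001] z 0.0528 F [-2.6  0.1 -2.1] op -0.0002
-0.065 t 32.17 rig [-0.0651  0.0001] z 0.0529 F [-3.1  1.  -2.4] op 0.0002
-0.063 t 32.57 rig [-0.063 -0.   ] z 0.053 F [-5.3  1.3 -2. ] op -0.0001
-0.062 t 32.97 rig [-0.0623  0.    ] z 0.0529 F [-5.2  1.  -0.4] op -0.0001
-0.061 t 33.37 rig [-0.0613  0.    ] z 0.053 F [-5.1  1.1 -0.7] op -0.0001
-0.06 t 33.77 rig [-0.0604  0.    ] z 0.0529 F [-5.3  0.8 -0.4] op -0.0001
-0.059 t 34.17 rig [-0.0595  0.    ] z 0.0529 F [-6.4  1.6 -0.2] op 0.0001
-0.058 t 34.57 rig [-0.0595  0.    ] z 0.0529 F [-11.4   1.3   5. ] op -0.0001
-0.057 t 34.97 rig [-0.0595  0.0001] z 0.0528 F [-14.2   1.1   8.6] op -0.0003
-0.056 t 35.37 rig [-0.0594  0.0001] z 0.0528 F [-19.   -0.2  12.5] op 0.0003
end t 35.87 rig [-0.0594  0.0001] z 0.0528 F [-18.    0.8  12.5] op 0.0003
```

View pics/w6.png

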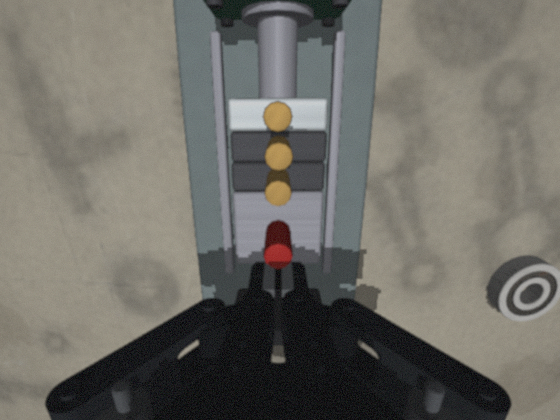

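w6: plate, two spacers and jaw are in full contact, square, with pins at (278,116), (278,156) and (278,192). The fingers touch only the knob, at (278,250). The jaw moved in about 15 of 24 mm and then went rigid, with 18 N held.

```bash
python3 - <<'E'
from h import *
st("before"); job_done()
E
```

```text
before t 35.97 rig [-0.0594  0.0001] z 0.0528 F [-19.1   1.3  12.5] op -0.0004
the job is handed in; nothing more can be done
```

I handed the job in at about 36 s. The jaw is holding two spacers against the seated thrust plate, and I got no verdict back.

- **Plate:** I pushed it back until it went rigid and held it there with about 12 N while all the spacers were still on the bench. My first guarded pushes let go as soon as they touched, so I repeated the push in small position steps. The plate's face sits at about +10.6 mm in the rig's x.
- **Spacers:** I stood two of them (the two nearest the rig) in the lane, and the last wrist picture shows them square, centred and flush with plate and jaw. The third was not touched, and a third would not have fitted in the gap.
- **Jaw:** Pushed by the knob, it stopped hard after about 15 of its 24 mm, so it is roughly 9 mm short of its end stop. Just before hand-in it was holding about 18–19 N along the rig. About 5 N of that works against the spring, which leaves about 13 N on the stack.
- **Other checks:** Only the knob is touched in the last picture. The tin, bearing and gear were not approached, but I did not measure them again at the end. A side effect of the push was about 12 N of vertical load at the wrist, well under the limits.

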